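# Point out the next plane and its paint

## Task

Show the bench's overhead camera the next painting job: point down at the unpainted wooden aeroplane with the fingertips about 3 cm above its middle and stay there for two seconds, then point in the same way at the lid of the blue paint jar for two seconds, and then press the green button fully down to book the job and raise the hand well clear of it. Do not touch, move or pick up any aeroplane or jar, and do not point at the others: cross over them with the fingertips at least 10 cm above them.

Things in the scene. Friction and masses are not known exactly. Their poses are not given: they have to be found in the camera images.
- plane_bare: Toy aeroplane, unpainted: bare light wood all over, on a bare wood stand: base 100 x 100 x 10 mm, 18 mm square post, fuselage 110 mm long along x, axis 100 mm above the bench (brown propeller to -x), wing span 120 mm along y, tail fin (highest part, 128 mm) 45 mm behind the middle. Loose, about 0.25 kg. Origin: centre of the base's underside; z up.
- plane_bare_top (a point): Top of the round cockpit in the middle of this aeroplane, 122 mm above the bench, straight above the body's origin.
- plane_red: Toy aeroplane, painted red, on a bare wood stand: base 100 x 100 x 10 mm, 18 mm square post, fuselage 110 mm long along x, axis 100 mm above the bench (brown propeller to -x), wing span 120 mm along y, tail fin (highest part, 128 mm) 45 mm behind the middle. Loose, about 0.25 kg. Origin: centre of the base's underside; z up.
- plane_red_top (a point): Top of the round cockpit in the middle of this aeroplane, 122 mm above the bench, straight above the body's origin.
- plane_yellow: Toy aeroplane, painted yellow, on a bare wood stand: base 100 x 100 x 10 mm, 18 mm square post, fuselage 110 mm long along x, axis 100 mm above the bench (brown propeller to -x), wing span 120 mm along y, tail fin (highest part, 128 mm) 45 mm behind the middle. Loose, about 0.25 kg. Origin: centre of the base's underside; z up.
- plane_yellow_top (a point): Top of the round cockpit in the middle of this aeroplane, 122 mm above the bench, straight above the body's origin.
- jar_blue: Closed paint jar, white with blue label and blue lid, 56 mm diameter, 75 mm high. Loose, about 0.18 kg. Origin: centre of its underside; z up.
- jar_blue_top (a point): Centre of the top of this jar's lid, 75 mm above the bench.
- jar_red: Closed paint jar, white with red label and red lid, 56 mm diameter, 75 mm high. Loose, about 0.18 kg. Origin: centre of its underside; z up.
- jar_red_top (a point): Centre of the top of this jar's lid, 75 mm above the bench.
- jar_yellow: Closed paint jar, white with yellow label and yellow lid, 56 mm diameter, 75 mm high. Loose, about 0.18 kg. Origin: centre of its underside; z up.
- jar_yellow_top (a point): Centre of the top of this jar's lid, 75 mm above the bench.
- book_top (a point): Centre of the top face of the round green push button (32 mm diameter), which stands in a black housing on a fixed grey box, 70 x 70 x 45 mm; 67 mm above the bench when released. It moves with the button.
- book (a joint): Travel of the green button straight down: 0 released, 0.006 m fully pressed. A spring pushes it back; fully down takes about 4 N.
Not all that is in view belongs to the job. Leave any black or turquoise look-alike of the plane_red alone.

How it is judged:
By the outcome, as a careful person would: the job done as asked, in the order asked, and still so for the second after the job is handed in, with the robot touching nothing.
It also fails if it takes over 56 s, if anything falls off the work surface, if the arm or the gripper's body presses on something with over 40 N, if the wrist force passes 120 N, or if a joint passes its speed limit or range.

## Robot

A 6-joint arm with a two-finger parallel gripper is mounted at the origin on the work surface. World frame = base frame: x ahead of the robot, y to its left, z up, the work surface at z = 0. Lengths are in m, angles in rad, forces in N, time in s.
With the tool pointing down it reaches from about 0.35 to 0.775 m from the base axis. Payload 7.3 kg.
Tool frame: the origin (TCP) lies between the finger pads, 19 mm behind the fingertips; this is the grasp point; z points along the fingers, y is the line along which they close (so a half turn about z gives the same grasp; the last joint's range is limited). The gripper opens to 92 mm and grips with 3 to 60 N. Pads are 19 mm wide; open, the fingers measure 130 mm over their backs; the gripper's body (75 mm by 190 mm) begins 47 mm behind the grasp point.
Start: joints at [-1.357, 0.342, 1.524, -0, 1.275, -0.146], TCP at [0.185, -0.491, 0.246] pointing down, gripper open.
Joint ranges: [-2.53, 2.53], [-0.77, 2.02], [0.04, 2.7], [-1, 4.14], [0.28, 2.66], [-3.11, 3.11]. Speed limits (rad/s): [2.57, 2.57, 3.14, 3.14, 3.14, 3.14].

## Interface

Orientations are given as [roll, pitch, yaw] about the fixed x, y, z axes, in that order (R = Rz(yaw) Ry(pitch) Rx(roll)).
In Python, from cell import * gives the robot as it stands.
- The arm moves only by the tool step_arm, never from a script. Its argument "plan" is a list of rows, each a list of 5 numbers: the closure, from -1 (fully open) to 1 (shut), then the shift along the tool's x, y, z in m, then the turn about the tool's z in rad. In form: [[hand, x, y, z, twist], ...]. A call has 1 to 20 rows; each row is the pose to reach, as a shift and turn from the pose commanded when the call began, along the tool's axes at that moment; what a row does not reach only later rows make up. A row lasts 1/8 s, in which the tool goes at most 62.5 mm and 10.7 degrees, less where a joint would pass 70% of its speed; a pose out of reach is approached as far as the arm can. A call with a gripper value outside its range is refused whole. The fingers move at their own pace and stop on an object; "grip_force" is the grip in N (left out, the last holds). Time passes only in rows, so rows that repeat a pose let the fingers close. It gives the time, the measured TCP pose, the force, the opening and the grip force at its end, in the units of the state.
- observe(): the state, without advancing time (a new reading comes with each control period).
- read_camera(name): name is "side" or "top" or "wrist"; returns a dict with "img" (420x560x3 uint8, red, green, blue), "range_z" (420x560 float32, m along the optical axis (not along the pixel's ray), 0 where there is no reading), "fx", "fy", "cx", "cy" (pixels), "k1" (the pictures are not rectified: a ray, as slopes to the right and down, at radius r is drawn at 1 + k1 r^2 times it, then the intrinsics apply), "R" (3x3) and "t" (3): a world point X has camera coordinates R X + t; the wrist camera has in their place "T_tool_cam" (4x4, takes a point from camera to tool coordinates, whose origin is the TCP and whose axes are the flange's). Camera axes: x right, y down, z forward; pixel columns grow to the right and rows downward; lengths in m; the calibration is good to about 2 mm. A picture is of the moment at which its call begins: read the wrist's pose just before it.
- hand_in(): hands the job in; it is judged then, once.
The state is a dict: "time": time; "qpos": joint angles; "qvel": joint speeds; "joint_efforts": joint torques, N m; "tool_pos": TCP position; "tool_rot": TCP orientation; "contact_force": force on the tool from outside, world axes, zero at the start; "torque": the same for the moment, N m; "opening": finger opening in m; "grip_force": force on a finger pad.
Only numpy, scipy, OpenCV 4.12 (cv2) and the standard library are available. Lean on these libraries where they do the work, as an engineer would, in place of code of your own. Each camera call takes 0.05 s, during which the arm holds its last target. There are 200 camera calls.

## Working session

There is one attempt and no reset: what is moved stays moved. The work goes in short steps, Python scripts to look and compute and a tool call to move; the robot and the scene stay as the last step left them, time stands still between calls to the robot, and variables do not carry over. Pictures are saved under pics/ and viewed, at most 10 in all, crops included, and the job is handed in when it is done.

Besides the shell and the picture viewer there is one more tool, called after ">>>" by a JSON object that holds its "op" and its "data". step_arm: Moves the arm, as the interface text tells. Its arguments: {"type":"object","properties":{"plan":{"type":"array","items":{"type":"array","items":{"type":"number"}}},"grip_force":{"type":"number"}},"required":["plan"]}

```bash
mkdir -p pics; cat > h.py <<'E'
from cell import *
import numpy as np, cv2
def pts(c):
    v,u=np.mgrid[0:420,0:560]
    K=np.array([[c['fx'],0,c['cx']],[0,c['fy'],c['cy']],[0,0,1]])
    p=cv2.undistortPoints(np.stack([u,v],-1).reshape(-1,1,2).astype(np.float64),K,np.array([c['k1'],0,0,0.])).reshape(420,560,2)
    z=c['range_z'].astype(float)
    P=np.dstack([p[...,0]*z,p[...,1]*z,z])
    return (P-c['t'])@c['R']
E
python3 - <<'E'
from h import *
s=observe();print(s['time'],s['tool_pos'],s['tool_rot'],s['opening'],s['contact_force'])
for n in('top','side'):
    c=read_camera(n);cv2.imwrite(f'pics/{n}.png',c['img'][...,::-1]);np.save(n+'.npy',pts(c)*(c['range_z']>0)[...,None]);np.save(n+'i.npy',c['img'])
E
```

```text
0.0 [ 0.18478517 -0.49100658  0.24483885] [-3.14005545e+00 -2.00981033e-04  3.59819500e-01] 0.09214101644482742 [-0.29816812  0.11385226 -1.09489823]
```

View pics/top.png

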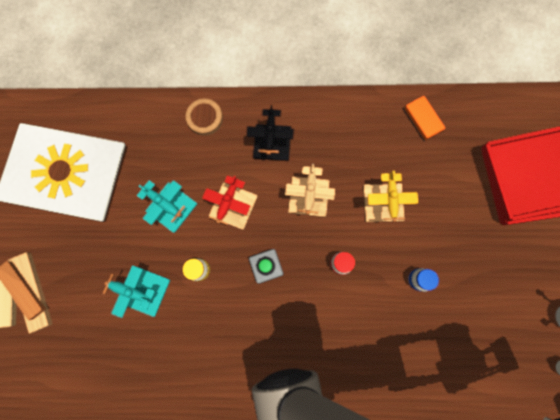

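View pics/side.png

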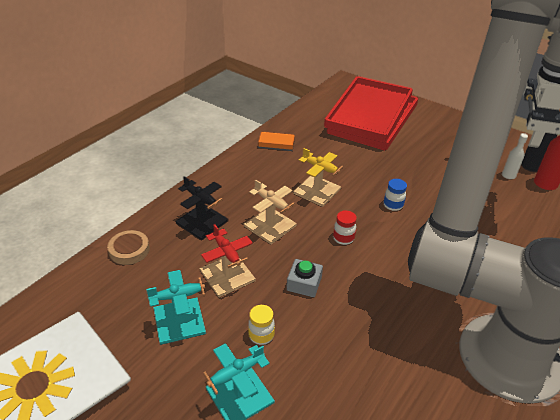

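The overhead picture shows the bare plane at about (310,190), the blue lid at (426,280), the green button at (265,266), the yellow plane at (392,198) and the red jar at (343,262). I'll locate these in the point clouds.

```bash
python3 - <<'E'
from h import *
T=np.load('top.npy');S=np.load('side.npy')
A=np.vstack([T.reshape(-1,3),S.reshape(-1,3)])
for n,(u,v) in dict(bare=(310,190),red=(231,199),yel=(393,198),bl=(426,280),rj=(343,262),yj=(195,269),btn=(265,266),black=(270,138)).items():
    c=T[v,u];print(n,T[v,u].round(4))
    pl=n in('bare','red','yel','black')
    def fit(A,lo,hi,r):
        q=A[(np.hypot(*(A-c)[:,:2].T)<r)&(A[:,2]>lo)&(A[:,2]<hi)]
        (x,y),wh,a=cv2.minAreaRect(q[:,:2].astype(np.float32)) if len(q)>4 else ((0,0),(0,0),0)
        return len(q),round(x,4),round(y,4),np.round(wh,3),round(a,1),'med',np.median(q,0).round(4) if len(q) else 0
    for L,B in(('T',T.reshape(-1,3)),('A',A)):
        if pl:
            print(L,'base',fit(B,.006,.014,.085))
            q=B[(np.hypot(*(B-c)[:,:2].T)<.03)&(B[:,2]>.117)&(B[:,2]<.126)];print(' cock',len(q),q.mean(0).round(4) if len(q) else 0)
        elif n=='btn': print(L,fit(B,.06,.075,.03), 'box',fit(B,.04,.049,.06))
        else: print(L,fit(B,.068,.082,.04))
E
```

```text
bare [ 0.6427 -0.0091  0.1179]
T base (662, 0.6529, -0.0116, array([0.1  , 0.105]), 83.6, 'med', array([ 0.6342, -0.0007,  0.0098]))
 cock 36 [ 0.6495 -0.0116  0.1197]
A base (1437, 0.653, -0.0086, array([0.106, 0.105]), 83.4, 'med', array([0.638 , 0.0016, 0.0094]))
 cock 54 [ 0.6496 -0.0104  0.1198]
red [0.6242 0.1851 0.1036]
T base (716, 0.6258, 0.1947, array([0.103, 0.1  ]), 68.1, 'med', array([0.6159, 0.1825, 0.0096]))
 cock 34 [0.6257 0.1956 0.1198]
A base (1699, 0.6252, 0.195, array([0.103, 0.103]), 68.4, 'med', array([0.6158, 0.1985, 0.0093]))
 cock 63 [0.625  0.1962 0.1195]
yel [ 0.6232 -0.2092  0.1113]
T base (693, 0.6329, -0.211, array([0.1  , 0.101]), 1.6, 'med', array([ 0.6171, -0.1942,  0.0096]))
 cock 34 [ 0.6325 -0.2099  0.1201]
A base (1295, 0.632, -0.2084, array([0.107, 0.103]), 89.4, 'med', array([ 0.6199, -0.1963,  0.0093]))
 cock 52 [ 0.6323 -0.2087  0.1199]
bl [ 0.4287 -0.2863  0.0773]
T (349, 0.4312, -0.291, array([0.047, 0.048]), 0.4, 'med', array([ 0.4311, -0.2905,  0.0749]))
A (533, 0.4306, -0.2896, array([0.048, 0.052]), 36.6, 'med', array([ 0.431 , -0.2898,
[... 433 characters left out ...]
 0.0744]))
btn [0.4618 0.1022 0.0676]
T (130, 0.4615, 0.1038, array([0.036, 0.04 ]), 8.5, 'med', array([0.4619, 0.1023, 0.0666])) box (479, 0.4632, 0.1025, array([0.071, 0.072]), 19.6, 'med', array([0.4625, 0.1011, 0.0446]))
A (252, 0.4633, 0.1026, array([0.037, 0.04 ]), 0.0, 'med', array([0.4619, 0.1044, 0.0659])) box (863, 0.4627, 0.104, array([0.071, 0.075]), 19.9, 'med', array([0.4568, 0.1108, 0.0442]))
black [0.7786 0.0893 0.1104]
T base (628, 0.7902, 0.0865, array([0.113, 0.132]), 82.3, 'med', array([0.7858, 0.0784, 0.0094]))
 cock 23 [0.8024 0.0914 0.12  ]
A base (1358, 0.7894, 0.0868, array([0.115, 0.132]), 85.2, 'med', array([0.7901, 0.0948, 0.0093]))
 cock 33 [0.8028 0.0911 0.1198]
```

>>> {"op": "step_arm", "data": {"plan": [[1,0,0,-0.04,0],[1,0,0,-0.07,0],[1,0,0,-0.07,0],[1,0.05,-0.024,-0.07,0],[1,0.1,-0.047,-0.07,0],[1,0.15,-0.071,-0.07,0],[1,0.2,-0.094,-0.07,0],[1,0.25,-0.118,-0.07,0],[1,0.3,-0.142,-0.07,0],[1,0.35,-0.165,-0.07,0],[1,0.4,-0.189,-0.07,0],[1,0.45,-0.213,-0.07,0],[1,0.5,-0.236,-0.07,0],[1,0.55,-0.26,-0.07,0],[1,0.585,-0.276,-0.07,0],[1,0.606,-0.286,-0.07,0],[1,0.606,-0.286,-0.07,0],[1,0.606,-0.286,-0.07,0],[1,0.606,-0.286,-0.07,0]]}}

```text
time: 2.48
tool_pos: [0.6508, -0.0113, 0.3156]
tool_rot: [3.141, 0.0, 0.359]
contact_force: [0.1, 0.4, 0.4]
opening: 0.0002
grip_force: 0.0
```

```bash
python3 - <<'E'
from h import *
from scipy.spatial.transform import Rotation as Ro
s=observe();c=read_camera('wrist');cv2.imwrite('pics/w1.png',c['img'][...,::-1])
M=np.eye(4);M[:3,:3]=Ro.from_euler('xyz',s['tool_rot']).as_matrix();M[:3,3]=s['tool_pos'];M=M@c['T_tool_cam']
c['R']=M[:3,:3].T;c['t']=-c['R']@M[:3,3]
P=pts(c)[c['range_z']>0]
d=np.hypot(P[:,0]-.65,P[:,1]+.01)
q=P[(d<.09)&(P[:,2]>.005)&(P[:,2]<.015)];print(cv2.minAreaRect(q[:,:2].astype(np.float32)))
q=P[(d<.025)&(P[:,2]>.114)&(P[:,2]<.127)];print(len(q),q.mean(0),q[:,2].max())
E
```

```text
((0.6520594358444214, -0.010605201125144958), (0.09994295984506607, 0.09964071959257126), 83.56697845458984)
205 [ 0.65295851 -0.01024923  0.11823661] 0.12220448906894923
```

View pics/w1.png

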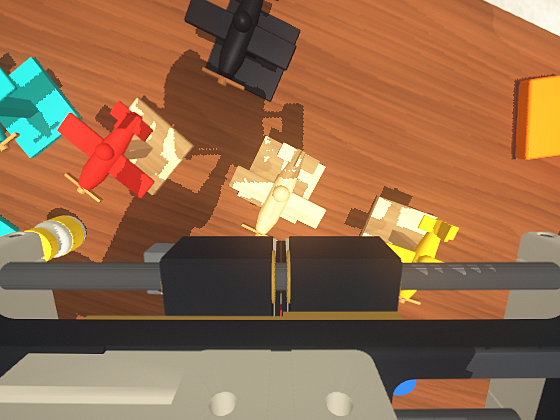

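The wrist view shows the bare plane's cockpit at (280,190). It measures (0.652,-0.0105), so I'm descending onto it and holding.

>>> {"op": "step_arm", "data": {"plan": [[1,0.001,0,0.03,0],[1,0.001,0,0.06,0],[1,0.001,0,0.09,0],[1,0.001,0,0.115,0],[1,0.001,0,0.133,0],[1,0.001,0,0.144,0],[1,0.001,0,0.144,0],[1,0.001,0,0.144,0],[1,0.001,0,0.144,0]]}}

```text
time: 3.65
tool_pos: [0.6527, -0.0101, 0.1725]
tool_rot: [3.141, -0.001, 0.36]
contact_force: [0.2, 0.4, -0.5]
opening: 0.0005
grip_force: 0.0
```

>>> {"op": "step_arm", "data": {"plan": [[1,0,0,0,0],[1,0,0,0,0],[1,0,0,0,0],[1,0,0,0,0],[1,0,0,0,0],[1,0,0,0,0],[1,0,0,0,0],[1,0,0,0,0],[1,0,0,0,0],[1,0,0,0,0],[1,0,0,0,0],[1,0,0,0,0],[1,0,0,0,0],[1,0,0,0,0],[1,0,0,0,0],[1,0,0,0,0],[1,0,0,0,0],[1,0,0,0,0],[1,0,0,0,0],[1,0,0,0,0]]}}

```text
time: 6.15
tool_pos: [0.6523, -0.01, 0.1715]
tool_rot: [3.142, -0.0, 0.36]
contact_force: [-0.8, 0.2, 0.0]
opening: 0.0004
grip_force: 0.0
```

>>> {"op": "step_arm", "data": {"plan": [[1,0,0,-0.05,0],[1,0,0,-0.1,0],[1,0,0,-0.144,0],[1,0,0,-0.144,0],[1,-0.038,0.023,-0.144,0],[1,-0.076,0.046,-0.144,0],[1,-0.115,0.069,-0.144,0],[1,-0.153,0.092,-0.144,0],[1,-0.191,0.115,-0.144,0],[1,-0.229,0.138,-0.144,0],[1,-0.268,0.161,-0.144,0],[1,-0.295,0.178,-0.144,0],[1,-0.306,0.184,-0.144,0],[1,-0.306,0.184,-0.144,0],[1,-0.306,0.184,-0.144,0]]}}

```text
time: 8.02
tool_pos: [0.4313, -0.289, 0.3153]
tool_rot: [-3.141, -0.0, 0.361]
contact_force: [0.1, -0.5, 0.4]
opening: 0.0007
grip_force: 0.0
```

```bash
python3 - <<'E'
from h import *
from scipy.spatial.transform import Rotation as Ro
s=observe();c=read_camera('wrist');cv2.imwrite('pics/w2.png',c['img'][...,::-1]);print(s['tool_pos'])
M=np.eye(4);M[:3,:3]=Ro.from_euler('xyz',s['tool_rot']).as_matrix();M[:3,3]=s['tool_pos'];M=M@c['T_tool_cam']
c['R']=M[:3,:3].T;c['t']=-c['R']@M[:3,3]
X=pts(c);I=c['img'].astype(int)
m=(c['range_z']>0)&(abs(X[...,2]-.075)<.006)&(np.hypot(X[...,0]-.431,X[...,1]+.29)<.05)
q=X[m];print(len(q),q.mean(0) if len(q) else 0,cv2.minAreaRect(q[:,:2].astype(np.float32)) if len(q)>4 else 0, I[m].mean(0))
E
```

```text
[ 0.43129782 -0.28903423  0.31528547]
1125 [ 0.43180935 -0.29210116  0.07405387] ((0.4318791329860687, -0.29255327582359314), (0.048357319086790085, 0.04802060127258301), 20.23396110534668) [119.91377778 216.46133333 253.30488889]
```

>>> {"op": "step_arm", "data": {"plan": [[1,-0.001,0.002,0.03,0],[1,-0.001,0.002,0.07,0],[1,-0.001,0.002,0.11,0],[1,-0.001,0.002,0.145,0],[1,-0.001,0.002,0.17,0],[1,-0.001,0.002,0.185,0],[1,-0.001,0.002,0.191,0],[1,-0.001,0.002,0.191,0],[1,-0.001,0.002,0.191,0],[1,-0.001,0.002,0.191,0]]}}

```text
time: 9.32
tool_pos: [0.4307, -0.2925, 0.1252]
tool_rot: [3.14, -0.001, 0.36]
contact_force: [-0.2, -0.1, -0.5]
opening: 0.0003
grip_force: 0.0
```

>>> {"op": "step_arm", "data": {"plan": [[1,0,0,0,0],[1,0,0,0,0],[1,0,0,0,0],[1,0,0,0,0],[1,0,0,0,0],[1,0,0,0,0],[1,0,0,0,0],[1,0,0,0,0],[1,0,0,0,0],[1,0,0,0,0],[1,0,0,0,0],[1,0,0,0,0],[1,0,0,0,0],[1,0,0,0,0],[1,0,0,0,0],[1,0,0,0,0],[1,0,0,0,0],[1,0,0,0,0],[1,0,0,0,0],[1,0,0,0,0]]}}

```text
time: 11.82
tool_pos: [0.4305, -0.2922, 0.1245]
tool_rot: [3.142, 0.0, 0.36]
contact_force: [0.2, -1.2, 0.3]
opening: 0.0006
grip_force: 0.0
```

>>> {"op": "step_arm", "data": {"plan": [[1,0,0,-0.05,0],[1,0,0,-0.1,0],[1,0,0,-0.15,0],[1,0,0,-0.191,0],[1,0,0,-0.191,0],[1,0.018,-0.039,-0.191,0],[1,0.037,-0.079,-0.191,0],[1,0.056,-0.119,-0.191,0],[1,0.075,-0.159,-0.191,0],[1,0.093,-0.199,-0.191,0],[1,0.112,-0.239,-0.191,0],[1,0.131,-0.279,-0.191,0],[1,0.15,-0.319,-0.191,0],[1,0.162,-0.346,-0.191,0],[1,0.168,-0.359,-0.191,0],[1,0.168,-0.359,-0.191,0],[1,0.168,-0.359,-0.191,0]]}}

```text
time: 13.95
tool_pos: [0.4613, 0.1021, 0.3152]
tool_rot: [3.141, 0.001, 0.359]
contact_force: [0.5, 0.2, -0.9]
opening: 0.0005
grip_force: 0.0
```

```bash
python3 - <<'E'
from h import *
from scipy.spatial.transform import Rotation as Ro
s=observe();c=read_camera('wrist');cv2.imwrite('pics/w3.png',c['img'][...,::-1]);print(s['tool_pos'])
M=np.eye(4);M[:3,:3]=Ro.from_euler('xyz',s['tool_rot']).as_matrix();M[:3,3]=s['tool_pos'];M=M@c['T_tool_cam']
c['R']=M[:3,:3].T;c['t']=-c['R']@M[:3,3]
X=pts(c);I=c['img'].astype(int)
n=(c['range_z']>0)&(np.hypot(X[...,0]-.462,X[...,1]-.103)<.05)
g=I[...,1]>1.5*np.maximum(I[...,0],I[...,2])
for m in(n&g&(X[...,2]>.06),n&(X[...,2]>.048)&(X[...,2]<.08)&~g,n&(abs(X[...,2]-.045)<.002)):
    q=X[m];print(len(q),q.mean(0),q[:,2].min(),q[:,2].max(),cv2.minAreaRect(q[:,:2].astype(np.float32)))
E
```

```text
[0.4612536  0.10208949 0.31518293]
442 [0.46480234 0.10213313 0.06577377] 0.0605647516834452 0.06955279577523643 ((0.4644828736782074, 0.10191580653190613), (0.030428769066929817, 0.030068084597587585), 62.64971923828125)
516 [0.46624017 0.10276473 0.05585384] 0.04812063661965273 0.06042327365565765 ((0.4646225869655609, 0.10184639692306519), (0.04657822102308273, 0.047060009092092514), 28.174732208251953)
1143 [0.46551568 0.10241641 0.04415053] 0.04300319974671244 0.04674915100684964 ((0.4642660617828369, 0.10198879987001419), (0.06758180260658264, 0.06802581250667572), 19.362802505493164)
```

View pics/w3.png

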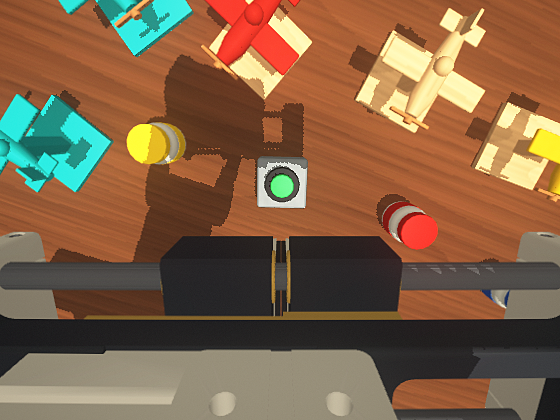

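The wrist view shows the green button at (282,186), measured at about (0.463,0.102). The housing rim sits below the pressed height, so I'm pressing.

>>> {"op": "step_arm", "data": {"plan": [[1,0.002,0,0.04,0],[1,0.002,0,0.08,0],[1,0.002,0,0.12,0],[1,0.002,0,0.16,0],[1,0.002,0,0.19,0],[1,0.002,0,0.21,0],[1,0.002,0,0.22,0],[1,0.002,0,0.222,0],[1,0.002,0,0.222,0],[1,0.002,0,0.222,0]]}}

```text
time: 15.25
tool_pos: [0.4637, 0.1037, 0.0942]
tool_rot: [3.141, -0.001, 0.36]
contact_force: [0.3, -0.3, 0.8]
opening: 0.0001
grip_force: 0.0
```

>>> {"op": "step_arm", "data": {"plan": [[1,0,0,0.002,0],[1,0,0,0.004,0],[1,0,0,0.006,0],[1,0,0,0.008,0],[1,0,0,0.01,0],[1,0,0,0.012,0],[1,0,0,0.013,0],[1,0,0,0.013,0],[1,0,0,0.013,0]]}}

```text
time: 16.38
tool_pos: [0.4632, 0.1037, 0.0806]
tool_rot: [3.142, -0.0, 0.36]
contact_force: [-0.6, 0.5, 3.4]
opening: 0.0004
grip_force: 1.8
```

Force is 3.4 N, nearly fully down. I'll go slightly further until it reaches the stop.

>>> {"op": "step_arm", "data": {"plan": [[1,0,0,0.001,0],[1,0,0,0.0015,0],[1,0,0,0.002,0],[1,0,0,0.002,0],[1,0,0,0.002,0]]}}

```text
time: 17.0
tool_pos: [0.4632, 0.1037, 0.0798]
tool_rot: [3.141, -0.001, 0.36]
contact_force: [-4.3, -0.3, 17.8]
opening: 0.0008
grip_force: 8.7
```

The force jumped to 17.8 N, so the button is on its stop. Raising the hand.

>>> {"op": "step_arm", "data": {"plan": [[1,0,0,-0.02,0],[1,0,0,-0.06,0],[1,0,0,-0.11,0],[1,0,0,-0.16,0],[1,0,0,-0.21,0],[1,0,0,-0.235,0],[1,0,0,-0.235,0],[1,0,0,-0.235,0],[1,0,0,-0.235,0],[1,0,0,-0.235,0]]}}

```text
time: 18.25
tool_pos: [0.4629, 0.1037, 0.3125]
tool_rot: [-3.141, 0.002, 0.36]
contact_force: [-0.4, -0.8, -0.4]
opening: 0.0009
grip_force: 0.0
```

```bash
python3 -c "
from cell import *
s=observe();print(s['tool_pos'],s['contact_force']);print(hand_in())"
```

```text
[0.46291009 0.10367412 0.3124982 ] [-0.37488725 -0.7768239  -0.41035951]
the job is handed in; nothing more can be done
None
```

I pointed at the bare plane, then the blue jar's lid, for over 2 s each at about 3 cm, pressed the green button to its stop (17.8 N), raised the hand about 23 cm clear, and handed the job in at about 18 s; no verdict came back.

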